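# Take a dried mouthpiece with the tongs

### The arm

A 7-joint arm with a two-finger parallel gripper is mounted at the origin on the work surface. World frame = base frame: x ahead of the robot, y to its left, z up, the work surface at z = 0. Lengths are in m, angles in rad, forces in N, time in s.
With the tool pointing down it reaches from about 0.425 to 0.875 m from the base axis. Payload 4.7 kg.
Tool frame: the origin (TCP) lies on the mounting face of the last link; the fingertips stand 182 mm ahead of it and the grasp point (between the pads) lies 164 mm ahead of it; x points along the fingers, y is the direction in which the jaws open and shut, and the axes are right-handed (so a half turn about x gives the same grasp; the last joint's range is limited). The gripper opens to 87 mm and grips with 3 to 60 N. Pads are 19 mm wide; open, the fingers measure 117 mm over their backs; the gripper's body (75 mm by 190 mm) begins 51 mm behind the grasp point.
Start: joints at [-1.157, 0.321, -0.07, 1.45, 0.023, 1.371, -0.057], TCP at [0.253, 0.599, 0.405] pointing down, gripper open.
Joint ranges: [-2.86, 2.86], [-0.3, 2.09], [-1.38, 1.24], [0.06, 2.45], [-1.56, 4.7], [0.09, 2.05], [-2.69, 2.69]. Speed limits (rad/s): [2.57, 2.57, 3.14, 3.14, 3.14, 3.14, 3.14].

### API

Orientations are given as a unit quaternion [w, x, y, z].
In Python, from station import arm gives the robot as it stands.
- The arm moves only by the tool carry_out, never from a script. Its arguments are lists of equal length, an entry for each row: "travel": the shift along the tool's x, y, z scaled (see below), a list of three; "delta_rot": the turn, a rotation vector about the tool's x, y, z scaled (see below), a list of three; "gripper": the finger opening in mm, from 0 to 87. A call has exactly 5 rows; each row is the pose to reach, as a shift and turn from the pose commanded when the call began, along the tool's axes at that moment; what a row does not reach only later rows make up. The controller multiplies each number of a shift by 0.8 m and each number of a turn by 90 degrees. A row lasts 1/12 s, in which the tool goes at most 41.7 mm and 7.16 degrees, less where a joint would pass 70% of its speed; a pose out of reach is approached as far as the arm can. A call with a number of a shift or a turn outside -1 to 1 is refused whole. A call with a gripper value outside its range is refused whole. The fingers move at their own pace and stop on an object; "newtons" is the grip in N (left out, the last holds). Time passes only in rows, so rows that repeat a pose let the fingers close, or fill a call up. It gives the time, the measured TCP pose, the force and the opening at its end, in the units of the state.
- arm.observe(): the state, without advancing time (a new reading comes with each control period).
- arm.grab_frame(name): name is "scene" or "top"; returns the picture (420x560x3 uint8, red, green, blue); there is no depth.
- arm.calibration(name): a dict with "mtx" (3x3 intrinsics, pixels), "xyz" and "rotation" of the camera in the world. Camera axes: x right, y down, z forward; pixel columns grow to the right and rows downward; lengths in m; the calibration is good to about 2 mm. A picture is of the moment at which its call begins. calibration takes no time and is no camera call.
- arm.job_done(): hands the job in, once; it reports no verdict.
The state is a dict: "clock": time; "qpos": joint angles; "joint_velocities": joint speeds; "effort": joint torques, N m; "ee_pos": TCP position; "ee_rot": TCP orientation; "force": force on the tool from outside, world axes, zero at the start; "torque": the same for the moment, N m; "width": opening from 0.0 (shut) to 1.0 (fully open).
Only numpy, scipy, OpenCV 4.12 (cv2) and the standard library are available. Lean on these libraries where they do the work, as an engineer would, in place of code of your own. Each camera call takes 0.05 s, during which the arm holds its last target. There are 200 camera calls.

### The job

The spirometry mouthpieces are dry: first set the dryer's air lever straight upright (idle). Then take the steel tongs out of their holder, close them on the tall mouthpiece and lift it at least 10 cm off the deck, touching it only with the tongs and leaving the two short ones standing. Finish while holding it up in the closed tongs: do not put anything down or let go.

Things in the scene. Friction and masses are not known exactly. Their poses are not given: they have to be found in the camera images.
- air_lever (a joint): angle of the dryer's air lever, rad: 0 = straight upright (idle), positive = leaning toward the dryer's +x side, stops at +-0.85. It starts leaning to +x, is moved by about 1 to 2 N at the knob and stays where it is left
- lever_knob (a point): centre of the black ball knob, 24 mm in diameter, at the end of the thin steel air lever (10 mm rod), 72 mm from its pivot; its top reaches 164 mm above the table when upright, so carry the tongs over it
- lever_pivot (a point): pivot of the air lever, in the middle of the top of the dryer's white console (110 mm along x, 56 mm along y, top 80 mm above the table); axes as the dryer's; the lever swings in this x-z plane
- dryer: fixed white mouthpiece dryer, 200 (x) by 220 (y) mm; origin at the centre of its underside on the table; its deck, 30 mm above the table, carries three mouthpieces in a row along the dryer's x at about y = -45 mm, some 60 mm apart; the console with the lever stands at its +y side (y = +75 mm). Close the tongs along the dryer's y so that the jaws pass the neighbours in the row
- tall_mouthpiece_center (a point): centre of the tall mouthpiece: upright white plastic tube, 26 mm in diameter, 80 mm tall (the only tall one), standing loose on the deck; about 25 g
- short_mouthpiece_a_center (a point): centre of a short mouthpiece: same tube, 26 mm in diameter, 45 mm tall; must stay standing
- short_mouthpiece_b_center (a point): centre of the other short mouthpiece, 26 mm in diameter, 45 mm tall; must stay standing
- holder: fixed narrow open steel cup that holds the tongs, 40 (x) by 84 (y) by 45 mm high, walls 4 mm, floor 4 mm; origin at the centre of its underside; the tongs stand in it with their jaws spread along its y, so lift them straight up by more than 50 mm
- tongs_grip (a point): point half-way between the two finger grips of the spring tongs (steel, 90 g, 129 mm long, standing upright, tips down, hinge on top). z up toward the hinge, y = the line along which the arms close. The grips are bowed plates 22 mm wide (x), 24 mm high; width over them 48 mm when open, 39 mm when closed on a mouthpiece. The top of the tongs is 39 mm above this point, the pivot 32 mm above, the tips 90 mm below
- tongs_left (a joint): closing angle of each tongs arm, rad: 0 = open (free), about 0.145 = closed on a mouthpiece, stop at 0.21; both arms move alike. A spring opens them: about 5.5 N on the grips starts to close the tongs, about 9 N brings the jaws to a mouthpiece, 30 to 40 N holds it firmly; carry them open with the fingers set to 46 mm
- tongs_tip (a point): point half-way between the tongs' jaws, 79 mm straight below tongs_grip and 11 mm above the bottom of the tips. The jaws are 26 mm wide (x), 22 mm high, gap 50 mm when open, outside width 68 mm; they close equally from both sides and hold a mouthpiece best with its upper 20 to 40 mm between them
Not all that is in view belongs to the job. What is shaped like the part that bears tongs_grip but blue is not meant.

How it is judged:
On the way, in this order (a step that is already met when the one before it is completed fails the run):
1. the air lever stands upright (within 0.15 rad), the tongs still in their holder (value of joint air_lever between -0.15 and 0.15 rad and distance of tongs_grip from where it was at the start of the episode below 0.02 m), for 0.3 s.
2. the tongs are lifted out of the holder in the gripper (distance of tongs_grip from where it was at the start of the episode above 0.05 m and contact force between the fingers and tongs above 1 N), for 0.2 s.
3. the tall mouthpiece is lifted in the closed tongs (height (world z) of tall_mouthpiece_center above 0.145 m and contact force between tongs and tall_mouthpiece above 0.5 N and contact force between the fingers and tongs above 1 N and height (world z) of tongs_tip above 0.09 m), for 0.2 s.
At the end, for the whole second after the job is handed in: The air lever is within 0.15 rad of upright; the tall mouthpiece is held still (under 0.05 m/s) by the tongs alone, its centre over 145 mm above the table (75 mm higher than it stood), the tongs are gripped by the fingers and clear of the dryer; both short mouthpieces stand upright (within 0.3 rad) (all of step 3 and value of joint air_lever between -0.15 and 0.15 rad and contact force between the fingers and tall_mouthpiece below 0.1 N and contact force between each of tongs, tall_mouthpiece and dryer below 0.1 N and linear speed of tall_mouthpiece below 0.05 m/s and angle between each of short_mouthpiece_a_center, short_mouthpiece_b_center's own z axis and vertical below 0.3 rad); the arm keeps its last pose, push and grip.
It fails at once if the robot touches the tall mouthpiece itself (contact force between the arm and tall_mouthpiece above 0.5 N).
It fails at once if the fingers touch the tall mouthpiece (contact force between the fingers and tall_mouthpiece above 0.5 N).
It fails at once if a short mouthpiece is knocked over (angle between any of short_mouthpiece_a_center, short_mouthpiece_b_center's own z axis and vertical above 0.6 rad).
It also fails if it takes over 58 s, if anything falls off the work surface, if the arm or the gripper's body presses on something with over 40 N, if the wrist force passes 120 N, or if a joint passes its speed limit or range.

## Working session

There is one attempt and no reset: what is moved stays moved. The work goes in short steps, Python scripts to look and compute and a tool call to move; the robot and the scene stay as the last step left them, time stands still between calls to the robot, and variables do not carry over. Pictures are saved under pics/ and viewed, about 8 in all and at most 12, crops included, and the job is handed in when it is done.

Besides the shell and the picture viewer there is one more tool, called as a command line: name --argument value ..., lists and objects as JSON in quotes. carry_out: Moves the arm, as the interface text tells. Shifts and turns lie within -1 to 1; 1 stands for 0.8 m of shift or 90 degrees of turn. Its arguments: {"type":"object","properties":{"travel":{"type":"array","items":{"type":"array","items":{"type":"number","minimum":-1,"maximum":1}}},"delta_rot":{"type":"array","items":{"type":"array","items":{"type":"number","minimum":-1,"maximum":1}}},"gripper":{"type":"array","items":{"type":"number"}},"newtons":{"type":"number"}},"required":["travel","delta_rot","gripper"]}

```bash
mkdir -p pics
python3 - <<'E'
from station import arm
import cv2,numpy as np
s=arm.observe();print({k:np.round(v,4) for k,v in s.items()})
for n in("scene","top"):
    f=arm.grab_frame(n);cv2.imwrite(f"pics/{n}0.png",f[...,::-1])
    c=arm.calibration(n);print(n,{k:np.round(v,4).tolist() for k,v in c.items()})
a=cv2.imread("pics/scene0.png");b=cv2.imread("pics/top0.png")
E
```

```text
{'clock': np.float64(0.0), 'qpos': array([-1.1569,  0.3218, -0.0701,  1.4517,  0.0226,  1.3708, -0.0569]), 'joint_velocities': array([ 0.0007,  0.0009, -0.0015, -0.0018, -0.0016,  0.0004,  0.0004]), 'effort': array([-2.00000e-04, -4.91281e+01, -4.04100e-01, -3.12522e+01,
       -6.39000e-02,  4.40000e-02,  2.00000e-04]), 'ee_pos': array([0.253 , 0.5985, 0.4037]), 'ee_rot': array([ 0.6929,  0.1397,  0.6931, -0.1411]), 'force': array([ 0.8409, -0.1214,  0.4922]), 'torque': array([ 0.0562, -0.0103, -0.008 ]), 'width': np.float64(0.9989)}
scene {'mtx': [[402.8226, 0.0, 274.0075], [0.0, 402.8226, 207.2422], [0.0, 0.0, 1.0]], 'xyz': [1.0447, 0.1086, 0.5933], 'rotation': [-0.244, 0.5654, 0.7242, -0.3103]}
top {'mtx': [[441.8679, 0.0, 283.183], [0.0, 441.8679, 209.4652], [0.0, 0.0, 1.0]], 'xyz': [0.4372, -0.006, 0.9305], 'rotation': [0.0548, -0.6987, 0.7121, -0.0415]}
```

View pics/scene0.png

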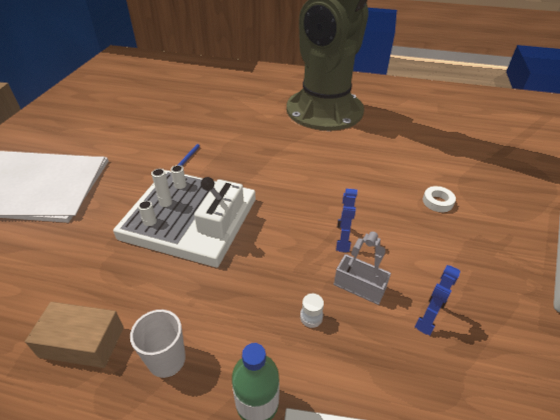

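View pics/top0.png

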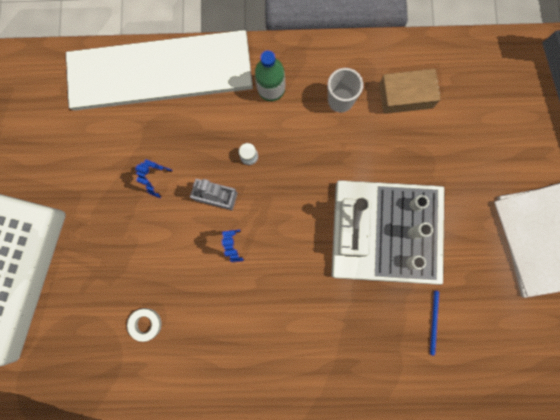

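Candidates for the tongs: the steel pair in the holder at scene (365,262) and top (213,193). The blue look-alikes are at scene (347,220) and (438,300), and top (150,178) and (232,246). I choose the steel pair. The dryer is at top (388,232), and the tall mouthpiece is probably the middle one, at scene (162,185). I'll check both in one close crop.

```bash
cat > h.py <<'E'
from station import arm
import numpy as np,cv2
from scipy.spatial.transform import Rotation as R
def rot(q): return R.from_quat([q[1],q[2],q[3],q[0]]).as_matrix()
def cam(n):
    c=arm.calibration(n);return np.array(c["mtx"]),np.array(c["xyz"]),rot(c["rotation"])
def proj(n,p):
    K,o,M=cam(n);q=(np.atleast_2d(p)-o)@M@K.T;return q[:,:2]/q[:,2:]
def ray(n,uv):
    K,o,M=cam(n);d=M@np.linalg.solve(K,[uv[0],uv[1],1]);return o,d/np.linalg.norm(d)
def plane(n,uv,z):
    o,d=ray(n,uv);return o+d*(z-o[2])/d[2]
def tri(uvs,uvt):
    (o1,d1),(o2,d2)=ray("scene",uvs),ray("top",uvt)
    t=np.linalg.lstsq(np.c_[d1,-d2],o2-o1,rcond=None)[0]
    a,b=o1+d1*t[0],o2+d2*t[1];return (a+b)/2,np.linalg.norm(a-b)
E
python3 - <<'E'
from h import *
a=cv2.imread("pics/scene0.png");b=cv2.imread("pics/top0.png")
z=lambda i,x,y,w,h:cv2.resize(i[y:y+h,x:x+w],(400,300),interpolation=cv2.INTER_CUBIC)
cv2.imwrite("pics/crop0.png",np.vstack([np.hstack([z(a,110,145,160,120),z(b,320,172,140,105+15)]) ,np.hstack([z(a,320,220,80,60+20),z(b,180,165,80,60)])]))
E
```

```text
(no output)
```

View pics/crop0.png

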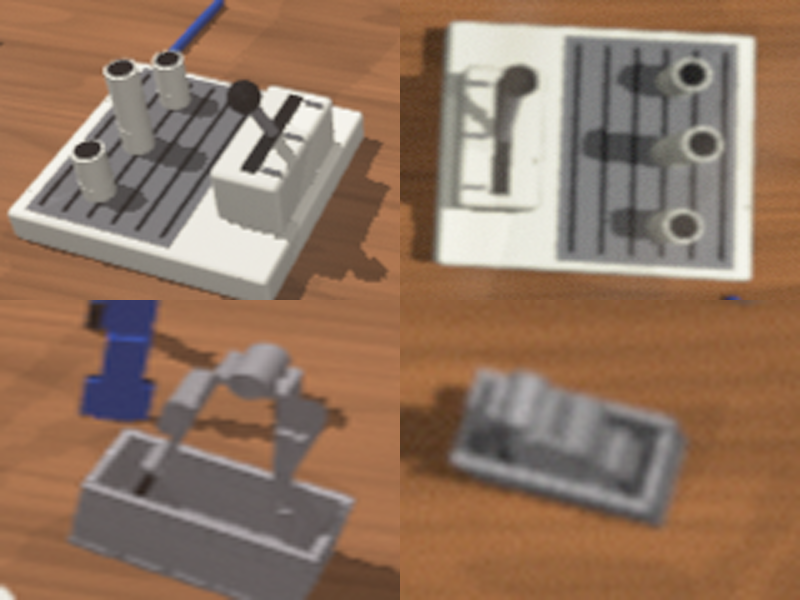

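The crops confirm the steel tongs standing in the holder. The middle mouthpiece is the tall one, and the knob is at scene (207,183), top (362,204). Next I triangulate.

Run:
```python
from h import *
np.set_printoptions(precision=4,suppress=True)
c=np.array([plane("top",p,.03)[:2] for p in [(336.8,180.8),(443.9,186.8),(442.5,283.6),(332.6,277.6)]])
print("deck",c.tolist(),"ctr",c.mean(0), "sides",np.linalg.norm(np.roll(c,-1,0)-c,axis=1))
yv=(c[0]+c[3]-c[1]-c[2]);yv/=np.linalg.norm(yv)
xe=(c[0]+c[1]-c[2]-c[3]);xe/=np.linalg.norm(xe)
print("y",yv,"xe",xe,"x from y",[yv[1],-yv[0]])
for n,s,t in [("knob",(207.2,183.4),(361.7,204)),("talltop",(158.8,172.2),(425.7,229.6)),("s1",(177.2,168.2),(422.2,201.6)),("s2",(145.2,205),(419.4,262.8))]: print(n,*tri(s,t))
print("hold scene",np.array([plane("scene",p,.045)[:2] for p in [(346,255.2),(390.6,273.3),(381.6,289.3),(335,270.7)]]).tolist())
print("hold top",np.array([plane("top",p,.045)[:2] for p in [(195,179),(237.6,190),(232,209.6),(190,197)]]).tolist())
s=arm.observe();M=rot(s["ee_rot"]);print(M, s["ee_pos"])
# colour seg of tongs in the two pics not needed
```

```text
deck [[0.6185478667080937, -0.1021265283950611], [0.6012242683883517, -0.32142734307510423], [0.40502601136215804, -0.30557033797975414], [0.42064065893060665, -0.08696419660013012]] ctr [ 0.5114 -0.204 ] sides [0.22   0.1968 0.2192 0.1985]
y [0.075  0.9972] xe [ 0.9969 -0.0785] x from y [np.float64(0.9971831145085238), np.float64(-0.0750055740534025)]
knob [ 0.5525 -0.1329  0.1416] 0.0010901141820201616
talltop [ 0.5067 -0.2541  0.1076] 0.0024058045561781115
s1 [ 0.5448 -0.2134  0.1601] 0.04570751438913735
s2 [ 0.4591 -0.3081 -0.0377] 0.05612202750229618
hold scene [[0.5715621964679223, 0.12263721024639297], [0.5927155837297002, 0.20024352156833453], [0.6292773981361066, 0.1872307200848327], [0.6101288580715205, 0.10845910924290525]]
hold top [[0.6255725858835348, 0.1894352571342006], [0.600800913212809, 0.10196602563380243], [0.5606754003114862, 0.11348921049923688], [0.5883660366418066, 0.19931614286779617]]
[[-0.0006  0.3892  0.9211]
 [-0.0016  0.9211 -0.3892]
 [-1.     -0.0018  0.0001]] [0.253  0.5986 0.4038]
```

```bash
cat >> h.py <<'E'
def go(p,yaw,z=None):
    """print scaled travel/delta_rot from measured pose to TCP p with tool x down and tool y at heading yaw (mod pi)"""
    s=arm.observe();M=rot(s["ee_rot"]);e=np.array(s["ee_pos"])
    best=None
    for k in (0,np.pi,-np.pi):
        y=np.array([np.cos(yaw+k),np.sin(yaw+k),0]);x=np.array([0,0,-1.]);T=np.c_[x,y,np.cross(x,y)]
        v=R.from_matrix(M.T@T).as_rotvec()
        if best is None or np.linalg.norm(v)<np.linalg.norm(best): best=v
    d=M.T@(np.array(p)-e)
    print("clk %.2f"%s["clock"],"tcp",e.round(4),"F",np.round(s["force"],1),"w mm %.1f"%(87*s["width"]),"q7 %.2f"%s["qpos"][6])
    print("travel",(d/.8).round(4).tolist(),"rot",(best/(np.pi/2)).round(4).tolist(),"rows>=",np.linalg.norm(d)/.0417,np.degrees(np.linalg.norm(best))/7.16)
E
python3 - <<'E'
from h import *
np.set_printoptions(precision=4,suppress=True)
for s,t in [((177.2,168.2),(419.4,262.8)),((145.2,205),(422.2,201.6))]: print(*tri(s,t))
H=np.array([.597,.153]);y=np.array([.267,.964]);x=np.array([y[1],-y[0]])
L=lambda a,b,z:np.r_[H+a*x+b*y,z]
rim=[L(a,b,.045) for a,b in((.02,.042),(.02,-.042),(-.02,-.042),(-.02,.042))]
base=[np.r_[p[:2],0] for p in rim]
tg=[L(0,0,.126)]+[L(a,b,.106) for a,b in((.011,.024),(.011,-.024),(-.011,-.024),(-.011,.024))]
out=[]
for n,(x0,y0) in(("scene",(320,222)),("top",(180,155))):
    i=cv2.imread(f"pics/{n}0.png")[y0:y0+75,x0:x0+80];i=cv2.resize(i,None,fx=5,fy=5,interpolation=cv2.INTER_CUBIC)
    f=lambda q:np.int32((proj(n,q)-[x0,y0]+.5)*5)
    cv2.polylines(i,[f(rim)],True,(0,255,0),1);cv2.polylines(i,[f(base)],True,(255,255,0),1)
    for p,c in zip(f(tg),[(0,0,255)]+[(0,255,255)]*4):cv2.circle(i,p.tolist(),3,c,-1)
    out.append(i)
cv2.imwrite("pics/ov0.png",np.hstack(out))
for p in[(150,178),(232,246)]:print("blue",plane("top",p,.1))
go([.54,-.131,.36],-.0767)
E
```

```text
[ 0.4462 -0.2489  0.0725] 0.0023989736126846985
[ 0.5647 -0.2616  0.0719] 0.0022401105561145073
blue [0.6177 0.2644 0.1   ]
blue [0.4839 0.1062 0.1   ]
clk 0.10 tcp [0.253  0.5986 0.4038] F [-0.4 -0.6 -0.3] w mm 87.0 q7 -0.06
travel [0.056, -0.7003, 0.6855] rot [0.7943, 0.0007, 0.0009] rows>= 18.83020017164281 9.984501856375866
```

View pics/ov0.png

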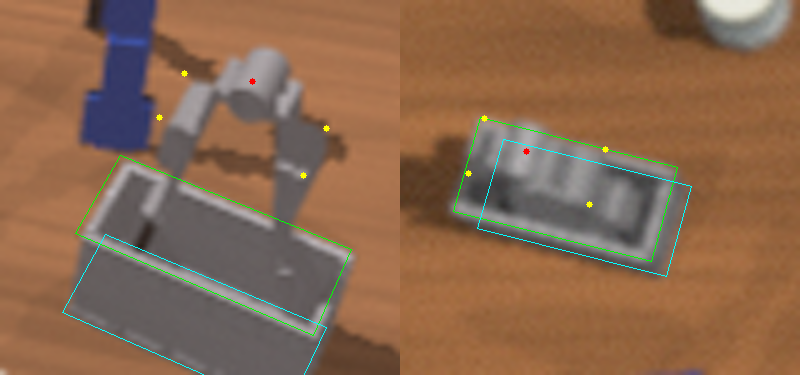

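The overlay agrees to within about 3 mm, so the holder is at (0.597, 0.153) with its y heading along (0.267, 0.964). Step one is to travel over to the lever with jaws open: straddle the knob along dryer x, shift it upright, then close lightly to centre it.

carry_out --travel '[[0.002,-0.035,0.035],[0.004,-0.07,0.07],[0.006,-0.105,0.105],[0.008,-0.14,0.14],[0.01,-0.175,0.175]]' --delta_rot '[[0,0,0],[0,0,0],[0,0,0],[0,0,0],[0,0,0]]' --gripper '[87,87,87,87,87]'

```text
clock: 0.52
ee_pos: [0.3278, 0.4133, 0.3961]
ee_rot: [0.693, 0.14, 0.693, -0.141]
force: [0.8, 0.6, 0.4]
width: 1.003
```

carry_out --travel '[[0.002,-0.035,0.035],[0.004,-0.07,0.07],[0.006,-0.105,0.105],[0.008,-0.14,0.14],[0.01,-0.175,0.175]]' --delta_rot '[[0,0,0],[0,0,0],[0,0,0],[0,0,0],[0,0,0]]' --gripper '[87,87,87,87,87]'

```text
clock: 0.93
ee_pos: [0.4021, 0.2298, 0.3885]
ee_rot: [0.693, 0.14, 0.693, -0.14]
force: [1.4, -0.8, 0.5]
width: 1.004
```

carry_out --travel '[[0.002,-0.035,0.035],[0.004,-0.07,0.07],[0.006,-0.105,0.105],[0.008,-0.14,0.14],[0.01,-0.175,0.175]]' --delta_rot '[[0,0,0],[0,0,0],[0,0,0],[0,0,0],[0,0,0]]' --gripper '[87,87,87,87,87]'

```text
clock: 1.35
ee_pos: [0.4765, 0.0464, 0.3806]
ee_rot: [0.693, 0.141, 0.693, -0.14]
force: [-0.5, 0.1, 0.0]
width: 0.999
```

carry_out --travel '[[0,0,0],[0,0,0],[0,0,0],[0,0,0],[0,0,0]]' --delta_rot '[[0.078,0,0],[0.156,0,0],[0.234,0,0],[0.312,0,0],[0.39,0,0]]' --gripper '[87,87,87,87,87]'

```text
clock: 1.77
ee_pos: [0.4763, 0.0482, 0.3804]
ee_rot: [0.617, 0.345, 0.618, -0.345]
force: [-0.6, -0.3, 0.1]
width: 1.001
```

carry_out --travel '[[0,0,0],[0,0,0],[0,0,0],[0,0,0],[0,0,0]]' --delta_rot '[[0.078,0,0],[0.156,0,0],[0.234,0,0],[0.312,0,0],[0.39,0,0]]' --gripper '[87,87,87,87,87]'

```text
clock: 2.18
ee_pos: [0.4762, 0.0484, 0.3804]
ee_rot: [-0.485, -0.515, -0.485, 0.515]
force: [-0.7, 1.6, 0.1]
width: 1.001
```

```bash
python3 -c "
from h import *
go([.547,-.132,.36],-.0767)"
```

```text
clk 2.18 tcp [0.4762 0.0484 0.3804] F [-0.7  1.6  0.1] w mm 87.1 q7 -0.23
travel [0.0255, 0.1019, 0.2197] rot [0.0105, 0.0001, 0.0004] rows>= 4.671850471848053 0.1316612094570544
```

carry_out --travel '[[0.005,0.02,0.044],[0.01,0.04,0.088],[0.015,0.06,0.132],[0.02,0.08,0.176],[0.025,0.102,0.22]]' --delta_rot '[[0.01,0,0],[0.01,0,0],[0.01,0,0],[0.01,0,0],[0.01,0,0]]' --gripper '[87,87,87,87,87]'

```text
clock: 2.6
ee_pos: [0.5484, -0.1334, 0.3605]
ee_rot: [0.482, 0.517, 0.482, -0.517]
force: [1.1, 1.1, 0.6]
width: 1.001
```

carry_out --travel '[[0,0,0],[0.014,0,0],[0.028,0,0],[0.043,0,0],[0.058,0,0]]' --delta_rot '[[0,0,0],[0,0,0],[0,0,0],[0,0,0],[0,0,0]]' --gripper '[87,87,87,87,87]'

```text
clock: 3.02
ee_pos: [0.548, -0.13, 0.3126]
ee_rot: [-0.482, -0.517, -0.483, 0.517]
force: [-0.4, 0.7, -0.5]
width: 0.995
```

```bash
python3 -c "
from h import *
go([.5171,-.1300,.314],-.0767)"
```

```text
clk 3.02 tcp [ 0.548  -0.13    0.3126] F [-0.4  0.7 -0.5] w mm 86.5 q7 0.23
travel [-0.0018, -0.0385, 0.0026] rot [0.006, -0.0007, 0.0008] rows>= 0.7410949110520035 0.07649825331987832
```

carry_out --travel '[[0,-0.01,0.001],[0,-0.02,0.002],[0,-0.03,0.002],[-0.001,-0.0385,0.002],[-0.001,-0.0385,0.002]]' --delta_rot '[[0,0,0],[0,0,0],[0.006,0,0],[0.006,0,0],[0.006,0,0]]' --gripper '[87,87,87,87,87]' --newtons 8

```text
clock: 3.43
ee_pos: [0.5167, -0.1314, 0.3166]
ee_rot: [0.48, 0.521, 0.479, -0.519]
force: [1.2, -0.1, -0.8]
width: 1.0
```

carry_out --travel '[[0,0,0],[0,0,0],[0,0,0],[0,0,0],[0,0,0]]' --delta_rot '[[0,0,0],[0,0,0],[0,0,0],[0,0,0],[0,0,0]]' --gripper '[75,60,45,35,27]'

```text
clock: 3.85
ee_pos: [0.5179, -0.1312, 0.3154]
ee_rot: [0.48, 0.52, 0.48, -0.519]
force: [2.2, -0.2, 1.0]
width: 0.708
```

carry_out --travel '[[0,0,0],[0,0,0],[0,0,0],[0,0,0],[0,0,0]]' --delta_rot '[[0,0,0],[0,0,0],[0,0,0],[0,0,0],[0,0,0]]' --gripper '[27,27,27,27,27]'

```text
clock: 4.27
ee_pos: [0.5173, -0.1312, 0.3149]
ee_rot: [-0.48, -0.519, -0.48, 0.52]
force: [1.5, -0.0, 2.4]
width: 0.35
```

```bash
python3 -c "
from h import *
go([.5171,-.1300,.314],-.0767)
for n in ('scene',): 
  f=arm.grab_frame(n)[...,::-1];cv2.imwrite('pics/s1.png',cv2.resize(f[120:270,100:300],(800,600),interpolation=cv2.INTER_CUBIC))"
```

```text
clk 4.27 tcp [ 0.5173 -0.1312  0.3149] F [ 1.5 -0.   2.4] w mm 30.4 q7 0.20
travel [0.0011, -0.0004, -0.0015] rot [-0.0017, -0.0, 0.0006] rows>= 0.03675393661322678 0.023081023403776695
```

View pics/s1.png

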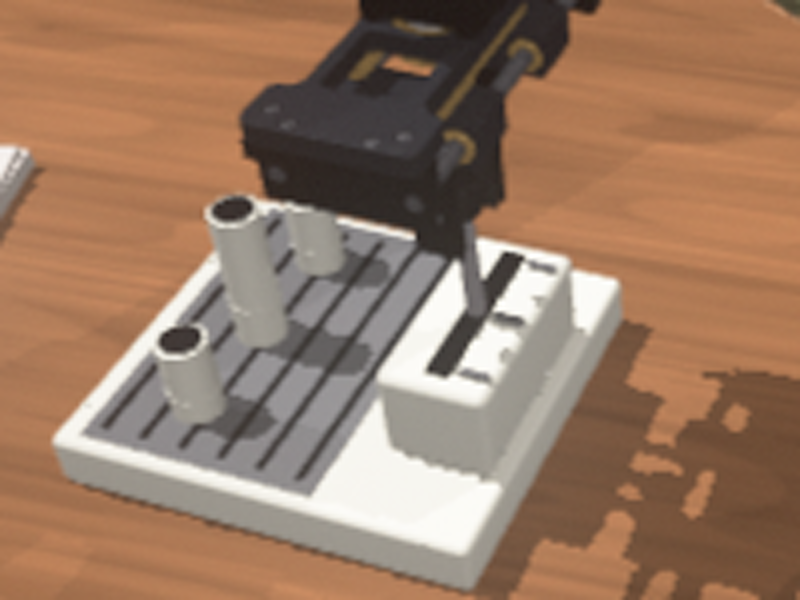

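The lever is nearly upright in the fingers: the rod leaves its slot at crop (475,300) and the three mouthpieces are undisturbed. I finish centring it, then open and rise.

carry_out --travel '[[0,0,0],[0,0,0],[0,0,0],[0,0,0],[0,0,0]]' --delta_rot '[[0,0,0],[0,0,0],[0,0,0],[0,0,0],[0,0,0]]' --gripper '[26,26,26,26,26]'

```text
clock: 4.73
ee_pos: [0.5175, -0.1312, 0.3151]
ee_rot: [-0.48, -0.519, -0.48, 0.519]
force: [1.9, 0.1, 0.9]
width: 0.3
```

carry_out --travel '[[0,0,0],[0,0,0],[0,0,0],[0,0,0],[0,0,0]]' --delta_rot '[[0,0,0],[0,0,0],[0,0,0],[0,0,0],[0,0,0]]' --gripper '[60,60,60,60,60]'

```text
clock: 5.15
ee_pos: [0.5174, -0.1312, 0.315]
ee_rot: [-0.48, -0.519, -0.48, 0.52]
force: [-0.2, 0.5, -1.6]
width: 0.598
```

carry_out --travel '[[-0.02,0,0],[-0.04,0,0],[-0.06,0,0],[-0.08,0,0],[-0.1,0,0]]' --delta_rot '[[0,0,0],[0,0,0],[0,0,0],[0,0,0],[0,0,0]]' --gripper '[70,80,87,87,87]'

```text
clock: 5.57
ee_pos: [0.5174, -0.1313, 0.3959]
ee_rot: [-0.48, -0.519, -0.48, 0.52]
force: [-0.5, -0.5, -0.4]
width: 0.956
```

```bash
python3 -c "
from h import *
go([.597,.153,.36],1.301)"
```

```text
clk 5.57 tcp [ 0.5174 -0.1313  0.3959] F [-0.5 -0.5 -0.4] w mm 83.1 q7 0.16
travel [0.0449, 0.071, -0.3621] rot [-0.8789, -0.0002, 0.0001] rows>= 7.131277800790357 11.047144959449408
```

carry_out --travel '[[0,0.007,-0.036],[0,0.014,-0.072],[0,0.021,-0.108],[0,0.028,-0.145],[0,0.0355,-0.181]]' --delta_rot '[[0,0,0],[0,0,0],[0,0,0],[0,0,0],[0,0,0]]' --gripper '[87,87,87,87,87]'

```text
clock: 5.98
ee_pos: [0.5574, 0.0123, 0.3952]
ee_rot: [0.48, 0.52, 0.48, -0.519]
force: [1.0, -0.6, 0.4]
width: 1.003
```

carry_out --travel '[[0,0.007,-0.036],[0,0.014,-0.072],[0,0.021,-0.108],[0,0.028,-0.145],[0,0.0355,-0.181]]' --delta_rot '[[0,0,0],[0,0,0],[0,0,0],[0,0,0],[0,0,0]]' --gripper '[87,87,87,87,87]'

```text
clock: 6.4
ee_pos: [0.5972, 0.1545, 0.395]
ee_rot: [-0.48, -0.519, -0.48, 0.519]
force: [0.4, 0.1, 0.6]
width: 1.0
```

carry_out --travel '[[0,0,0],[0,0,0],[0,0,0],[0,0,0],[0,0,0]]' --delta_rot '[[-0.06,0,0],[-0.12,0,0],[-0.18,0,0],[-0.24,0,0],[-0.293,0,0]]' --gripper '[87,87,87,87,87]'

```text
clock: 6.82
ee_pos: [0.5971, 0.153, 0.3949]
ee_rot: [0.586, 0.395, 0.587, -0.395]
force: [-0.5, 0.7, 0.2]
width: 0.999
```

carry_out --travel '[[0,0,0],[0,0,0],[0,0,0],[0,0,0],[0,0,0]]' --delta_rot '[[-0.06,0,0],[-0.12,0,0],[-0.18,0,0],[-0.24,0,0],[-0.293,0,0]]' --gripper '[87,87,87,87,87]'

```text
clock: 7.23
ee_pos: [0.597, 0.1529, 0.3949]
ee_rot: [0.661, 0.251, 0.661, -0.251]
force: [-1.1, 0.3, -0.5]
width: 0.992
```

carry_out --travel '[[0,0,0],[0,0,0],[0,0,0],[0,0,0],[0,0,0]]' --delta_rot '[[-0.06,0,0],[-0.12,0,0],[-0.18,0,0],[-0.24,0,0],[-0.293,0,0]]' --gripper '[87,87,87,87,87]'

```text
clock: 7.65
ee_pos: [0.597, 0.1529, 0.3949]
ee_rot: [0.701, 0.093, 0.701, -0.093]
force: [0.3, 0.0, -1.0]
width: 0.999
```

```bash
python3 -c "
from h import *
go([.597,.153,.36],1.301)
a=arm.grab_frame('scene')[...,::-1];b=arm.grab_frame('top')[...,::-1]
z=lambda i,x,y,w,h:cv2.resize(i[y:y+h,x:x+w],(400,600),interpolation=cv2.INTER_CUBIC)
cv2.imwrite('pics/s2.png',np.hstack([z(a,160,140,100,150),z(b,320,170,100,150)]))"
```

```text
clk 7.65 tcp [0.597  0.1529 0.3949] F [ 0.3  0.  -1. ] w mm 86.9 q7 1.06
travel [0.0437, 0.0001, -0.0001] rot [0.0032, -0.0003, 0.0002] rows>= 0.8379558459234101 0.03994632241532577
```

View pics/s2.png

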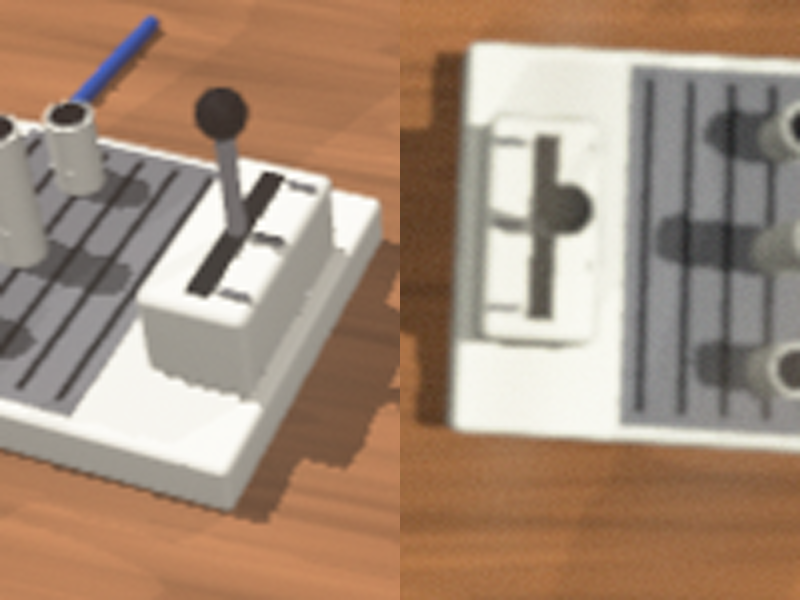

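The knob is now at scene (215,168.3), top (361.8,222.5). I check its tilt and where the first descent over the tongs should go.

```bash
python3 -c "
from h import *
p,r=tri((215,168.25),(361.75,222.5));print(p,r)
print('slot centre top',plane('top',(455.6/1,0),0)[:0], proj('top',[.5171,-.1300,.152]),proj('scene',[.5171,-.1300,.152]))
print('angle from original arc',0.523*1+ (np.arcsin((p[0]-.5171)/.072)))
print('lean',np.arcsin((p[0]-.5171)/.072))
print('upright check: slot mid (543-400)/4+320=355.8,(227)/4+170', plane('top',(355.8,226.8),.08))"
```

```text
[ 0.51820239 -0.13032809  0.14937456] 0.0011822125101555218
slot centre top [] [[361.49915121 223.0709847 ]] [[214.90898734 166.69805674]]
angle from original arc 0.5383115050235275
lean 0.015311505023527508
upright check: slot mid (543-400)/4+320=355.8,(227)/4+170 [ 0.51748731 -0.13023022  0.08      ]
```

The lever leans about 0.015 rad, which is inside the limit. Now I descend over the tongs to the grip height (TCP z 0.258) and close to 46 mm.

carry_out --travel '[[0.02,0,0],[0.04,0,0],[0.06,0,0],[0.08,0,0],[0.1,0,0]]' --delta_rot '[[0,0,0],[0,0,0],[0,0,0],[0,0,0],[0,0,0]]' --gripper '[87,87,87,87,87]'

```text
clock: 8.17
ee_pos: [0.597, 0.153, 0.3144]
ee_rot: [0.701, 0.096, 0.701, -0.096]
force: [-0.2, -0.5, 0.7]
width: 0.997
```

carry_out --travel '[[0.014,0,0],[0.028,0,0],[0.042,0,0],[0.056,0,0],[0.071,0,0]]' --delta_rot '[[0,0,0],[0,0,0],[0,0,0],[0,0,0],[0,0,0]]' --gripper '[87,87,87,87,87]'

```text
clock: 8.58
ee_pos: [0.5973, 0.1531, 0.2578]
ee_rot: [0.701, 0.095, 0.7, -0.095]
force: [0.1, 0.1, -0.1]
width: 0.998
```

carry_out --travel '[[0,0,0],[0,0,0],[0,0,0],[0,0,0],[0,0,0]]' --delta_rot '[[0,0,0],[0,0,0],[0,0,0],[0,0,0],[0,0,0]]' --gripper '[75,65,58,52,46]' --newtons 20

```text
clock: 9.0
ee_pos: [0.5975, 0.1531, 0.2593]
ee_rot: [0.701, 0.095, 0.7, -0.095]
force: [-0.2, 0.4, -0.7]
width: 0.707
```

carry_out --travel '[[0,0,0],[0,0,0],[0,0,0],[0,0,0],[0,0,0]]' --delta_rot '[[0,0,0],[0,0,0],[0,0,0],[0,0,0],[0,0,0]]' --gripper '[46,46,46,46,46]'

```text
clock: 9.42
ee_pos: [0.5972, 0.1522, 0.2586]
ee_rot: [0.701, 0.095, 0.701, -0.096]
force: [-0.9, -2.6, 2.3]
width: 0.536
```

```bash
python3 -c "
from h import *
go([.597,.153,.258],1.301)
a=arm.grab_frame('scene')[...,::-1]
cv2.imwrite('pics/s3.png',cv2.resize(a[150:330,270:510],(800,600),interpolation=cv2.INTER_CUBIC))"
```

```text
clk 9.42 tcp [0.5972 0.1522 0.2586] F [-0.9 -2.6  2.3] w mm 46.6 q7 1.08
travel [0.0008, 0.0009, -0.0005] rot [0.0001, 0.0002, 0.0008] rows>= 0.02580776751566733 0.010773296958480711
```

View pics/s3.png

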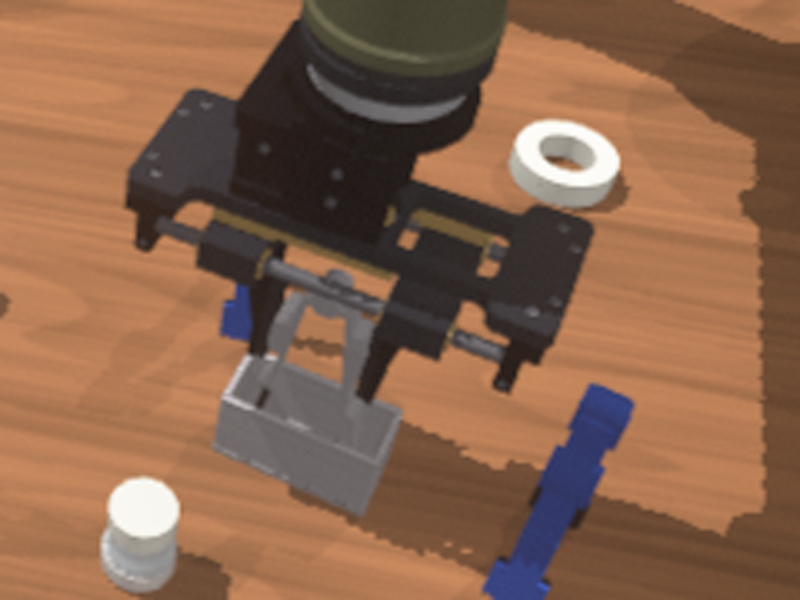

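The tongs are gripped between both fingers at a 46.6 mm opening. I lift them straight up by 200 mm.

carry_out --travel '[[-0.015,0,0],[-0.035,0,0],[-0.06,0,0],[-0.09,0,0],[-0.12,0,0]]' --delta_rot '[[0,0,0],[0,0,0],[0,0,0],[0,0,0],[0,0,0]]' --gripper '[46,46,46,46,46]'

```text
clock: 9.88
ee_pos: [0.5968, 0.1534, 0.3556]
ee_rot: [0.701, 0.095, 0.701, -0.095]
force: [0.1, 0.4, -1.2]
width: 0.526
```

carry_out --travel '[[-0.03,0,0],[-0.06,0,0],[-0.09,0,0],[-0.115,0,0],[-0.13,0,0]]' --delta_rot '[[0,0,0],[0,0,0],[0,0,0],[0,0,0],[0,0,0]]' --gripper '[46,46,46,46,46]'

```text
clock: 10.3
ee_pos: [0.5971, 0.1534, 0.4619]
ee_rot: [0.702, 0.096, 0.699, -0.094]
force: [-0.3, -0.2, -0.6]
width: 0.531
```

```bash
python3 -c "
from h import *
go([.507,-.254,.458],1.494)
a=arm.grab_frame('scene')[...,::-1]
cv2.imwrite('pics/s4.png',cv2.resize(a[100:280,270:510],(800,600),interpolation=cv2.INTER_CUBIC))"
```

```text
clk 10.30 tcp [0.5971 0.1534 0.4619] F [-0.3 -0.2 -0.6] w mm 46.2 q7 1.05
travel [0.0033, -0.5208, 0.0267] rot [-0.1223, 0.0022, -0.0018] rows>= 10.005313063204008 1.5381095278670989
```

View pics/s4.png

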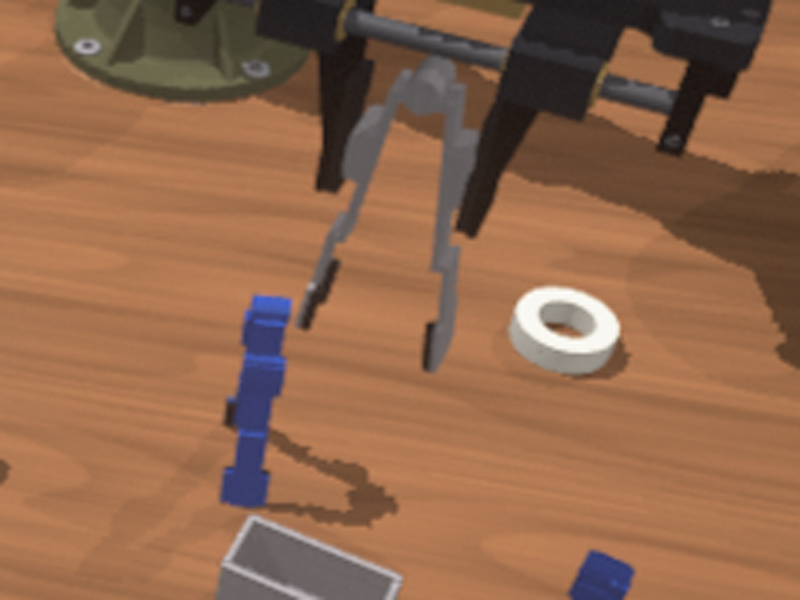

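The tongs hang upright and open from the fingers, with jaws at crop (320,293) and (432,345), and the holder is empty. I carry them high over the lever to above the tall mouthpiece.

carry_out --travel '[[0,-0.025,0.001],[0,-0.06,0.003],[0,-0.1,0.005],[0,-0.14,0.007],[0,-0.175,0.009]]' --delta_rot '[[0,0,0],[0,0,0],[0,0,0],[0,0,0],[0,0,0]]' --gripper '[46,46,46,46,46]'

```text
clock: 10.77
ee_pos: [0.566, 0.0142, 0.4574]
ee_rot: [0.7, 0.095, 0.701, -0.095]
force: [0.2, -0.3, -0.5]
width: 0.53
```

carry_out --travel '[[0,-0.035,0.002],[0,-0.07,0.004],[0,-0.105,0.006],[0,-0.14,0.008],[0,-0.175,0.009]]' --delta_rot '[[0,0,0],[0,0,0],[0,0,0],[0,0,0],[0,0,0]]' --gripper '[46,46,46,46,46]'

```text
clock: 11.18
ee_pos: [0.5359, -0.1218, 0.4574]
ee_rot: [0.7, 0.095, 0.701, -0.095]
force: [0.9, 0.3, -0.8]
width: 0.526
```

carry_out --travel '[[0,-0.035,0.002],[0,-0.07,0.004],[0,-0.11,0.006],[0,-0.145,0.008],[0,-0.171,0.009]]' --delta_rot '[[0,0,0],[0,0,0],[0,0,0],[0,0,0],[0,0,0]]' --gripper '[46,46,46,46,46]'

```text
clock: 11.6
ee_pos: [0.5057, -0.2571, 0.4575]
ee_rot: [0.7, 0.096, 0.701, -0.096]
force: [0.1, -0.1, -0.9]
width: 0.531
```

carry_out --travel '[[0,0,0],[0,0,0],[0,0,0],[0,0,0],[0,0,0]]' --delta_rot '[[-0.04,0,0],[-0.08,0,0],[-0.122,0,0],[-0.122,0,0],[-0.122,0,0]]' --gripper '[46,46,46,46,46]'

```text
clock: 12.02
ee_pos: [0.5069, -0.2543, 0.4576]
ee_rot: [0.706, 0.028, 0.707, -0.028]
force: [0.5, -0.1, -0.4]
width: 0.532
```

```bash
python3 -c "
from h import *
print(proj('scene',[.597,.153,.219]),'seen jaw mid (382.8,195.7)')
go([.507,-.254,.458],1.494)
a=arm.grab_frame('scene')[...,::-1];b=arm.grab_frame('top')[...,::-1]
cv2.imwrite('pics/s5f.png',a);cv2.imwrite('pics/t5f.png',b)
cv2.imwrite('pics/s5.png',cv2.resize(a[80:260,90:330],(800,600),interpolation=cv2.INTER_CUBIC))"
```

```text
[[381.14075839 193.10650579]] seen jaw mid (382.8,195.7)
clk 12.02 tcp [ 0.5069 -0.2543  0.4576] F [ 0.5 -0.1 -0.4] w mm 46.2 q7 1.97
travel [-0.0005, 0.0004, 0.0001] rot [-0.0017, -0.0007, -0.0004] rows>= 0.012551277708312747 0.02309000842629683
```

View pics/s5.png

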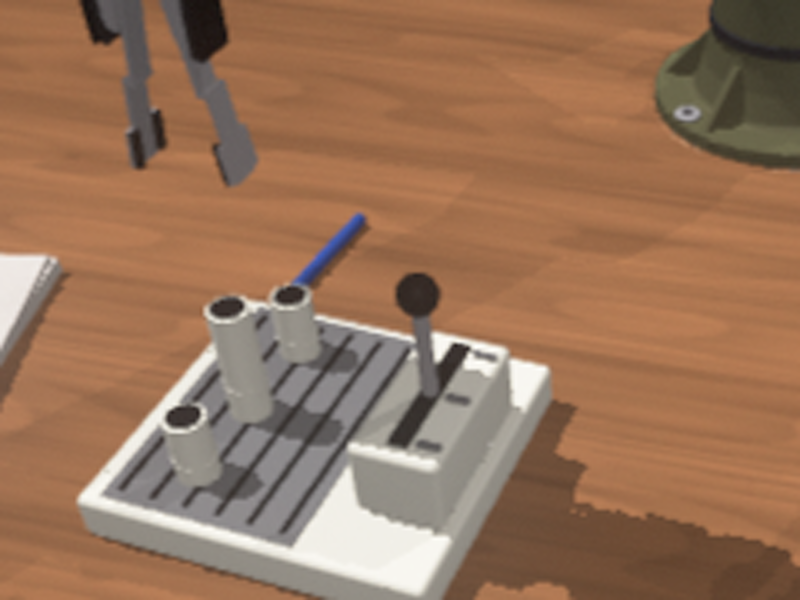

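The lever stands upright, all three mouthpieces are standing, and the open jaws are at crop (145,138) and (237,158). I compare the jaw midpoint with the prediction.

```bash
python3 -c "
from h import *
T=[.507,-.254,.2145]
print('jaw mid pred',proj('scene',T),'seen',(147.3,124.4),'per 10mm y',proj('scene',np.add(T,[0,.01,0]))-proj('scene',T),'x',proj('scene',np.add(T,[.01,0,0]))-proj('scene',T),'z',proj('scene',np.add(T,[0,0,.01]))-proj('scene',T))
print('tall top pred',proj('scene',[.507,-.254,.11]),'seen',(90+229/3.333,80+307/3.333))
go([.507,-.254,.328],1.494)"
```

```text
jaw mid pred [[146.18094391 124.04112124]] seen (147.3, 124.4) per 10mm y [[5.26232403 0.76049508]] x [[-2.69498655  3.02391262]] z [[-1.2503086  -5.02519105]]
tall top pred [[157.91680008 171.20941184]] seen (158.70687068706872, 172.10921092109209)
clk 12.12 tcp [ 0.507  -0.2543  0.4579] F [-0.4 -0.3 -1. ] w mm 46.4 q7 1.97
travel [0.1624, 0.0003, 0.0] rot [-0.0014, -0.0003, -0.0002] rows>= 3.115710867878078 0.017887433672536607
```

The jaws and the tube are off from prediction by the same pixel amount, so they are aligned. I descend 130 mm and look before closing.

carry_out --travel '[[0.015,0,0],[0.035,0,0],[0.055,0,0],[0.075,0,0],[0.09,0,0]]' --delta_rot '[[0,0,0],[0,0,0],[0,0,0],[0,0,0],[0,0,0]]' --gripper '[46,46,46,46,46]'

```text
clock: 12.53
ee_pos: [0.5066, -0.2541, 0.384]
ee_rot: [0.706, 0.028, 0.707, -0.027]
force: [0.5, 0.1, -0.0]
width: 0.529
```

carry_out --travel '[[0.015,0,0],[0.03,0,0],[0.045,0,0],[0.06,0,0],[0.0725,0,0]]' --delta_rot '[[0,0,0],[0,0,0],[0,0,0],[0,0,0],[0,0,0]]' --gripper '[46,46,46,46,46]'

```text
clock: 12.95
ee_pos: [0.5069, -0.2545, 0.327]
ee_rot: [0.706, 0.028, 0.707, -0.027]
force: [0.6, 0.2, -1.7]
width: 0.529
```

```bash
python3 -c "
from h import *
go([.507,-.254,.328],1.494)
a=arm.grab_frame('scene')[...,::-1]
cv2.imwrite('pics/s6.png',cv2.resize(a[110:260,90:290],(800,600),interpolation=cv2.INTER_CUBIC))"
```

```text
clk 12.95 tcp [ 0.5069 -0.2545  0.327 ] F [ 0.6  0.2 -1.7] w mm 46.0 q7 2.01
travel [-0.0012, 0.0006, 0.0] rot [-0.0006, -0.0002, -0.0001] rows>= 0.02586286199971629 0.00861847100995583
```

View pics/s6.png

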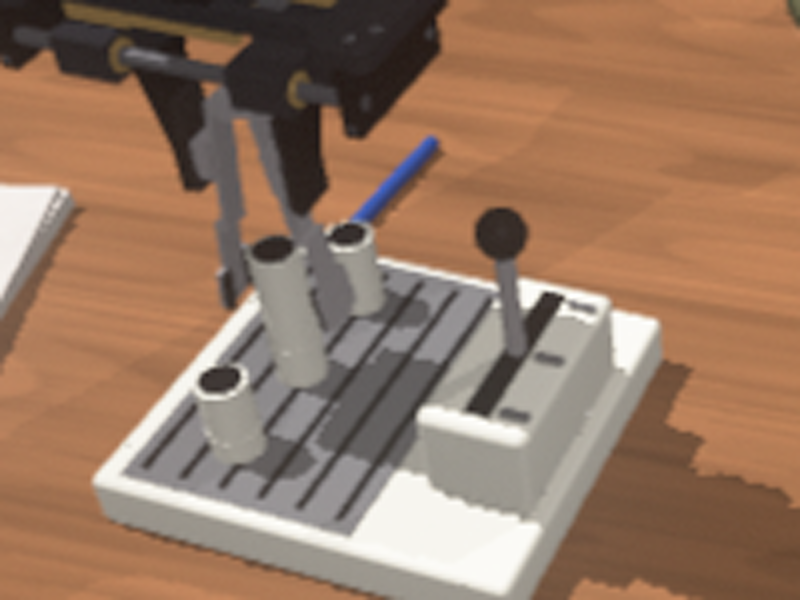

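The jaws straddle the tube, left at crop (232,285) and right at (335,285), with the neighbours clear. I close at 35 N.

carry_out --travel '[[0,0,0],[0,0,0],[0,0,0],[0,0,0],[0,0,0]]' --delta_rot '[[0,0,0],[0,0,0],[0,0,0],[0,0,0],[0,0,0]]' --gripper '[44,42,40,38,36]' --newtons 35

```text
clock: 13.42
ee_pos: [0.5072, -0.2547, 0.3291]
ee_rot: [0.707, 0.027, 0.706, -0.028]
force: [-0.3, -0.4, 0.4]
width: 0.438
```

carry_out --travel '[[0,0,0],[0,0,0],[0,0,0],[0,0,0],[0,0,0]]' --delta_rot '[[0,0,0],[0,0,0],[0,0,0],[0,0,0],[0,0,0]]' --gripper '[34,32,30,30,30]'

```text
clock: 13.83
ee_pos: [0.5073, -0.2547, 0.329]
ee_rot: [0.707, 0.027, 0.706, -0.028]
force: [1.1, 0.3, 3.7]
width: 0.437
```

carry_out --travel '[[0,0,0],[0,0,0],[0,0,0],[0,0,0],[0,0,0]]' --delta_rot '[[0,0,0],[0,0,0],[0,0,0],[0,0,0],[0,0,0]]' --gripper '[30,30,30,30,30]'

```text
clock: 14.25
ee_pos: [0.5073, -0.2547, 0.329]
ee_rot: [0.707, 0.027, 0.706, -0.028]
force: [0.2, 0.1, 5.6]
width: 0.437
```

The opening stalled at 38 mm, which fits jaws closed on the tube. I lift about 125 mm.

carry_out --travel '[[-0.008,0,0],[-0.02,0,0],[-0.035,0,0],[-0.055,0,0],[-0.075,0,0]]' --delta_rot '[[0,0,0],[0,0,0],[0,0,0],[0,0,0],[0,0,0]]' --gripper '[30,30,30,30,30]'

```text
clock: 14.67
ee_pos: [0.5067, -0.2545, 0.3893]
ee_rot: [0.706, 0.028, 0.707, -0.027]
force: [0.3, 0.2, -1.4]
width: 0.439
```

carry_out --travel '[[-0.02,0,0],[-0.04,0,0],[-0.06,0,0],[-0.075,0,0],[-0.083,0,0]]' --delta_rot '[[0,0,0],[0,0,0],[0,0,0],[0,0,0],[0,0,0]]' --gripper '[30,30,30,30,30]'

```text
clock: 15.08
ee_pos: [0.507, -0.2548, 0.4571]
ee_rot: [0.707, 0.027, 0.706, -0.028]
force: [-0.2, -0.4, -1.2]
width: 0.438
```

carry_out --travel '[[0,0,0],[0,0,0],[0,0,0],[0,0,0],[0,0,0]]' --delta_rot '[[0,0,0],[0,0,0],[0,0,0],[0,0,0],[0,0,0]]' --gripper '[30,30,30,30,30]'

```text
clock: 15.5
ee_pos: [0.5069, -0.2544, 0.4538]
ee_rot: [0.706, 0.028, 0.707, -0.027]
force: [-0.1, -0.4, -0.7]
width: 0.434
```

```bash
python3 -c "
from h import *
go([.507,-.254,.453],1.494)
print('tall top if lifted 125', proj('scene',[.507,-.254,.235]),'bottom',proj('scene',[.507,-.254,.155]))
a=arm.grab_frame('scene')[...,::-1]
cv2.imwrite('pics/s7.png',cv2.resize(a[50:260,50:330],(800,600),interpolation=cv2.INTER_CUBIC))"
```

```text
clk 15.50 tcp [ 0.5069 -0.2544  0.4538] F [-0.1 -0.4 -0.7] w mm 37.7 q7 1.97
travel [0.001, 0.0005, 0.0001] rot [-0.0006, -0.001, -0.0002] rows>= 0.022361339251574772 0.015307942193556712
tall top if lifted 125 [[143.59089683 113.63130611]] bottom [[153.14151942 152.01679202]]
```

View pics/s7.png

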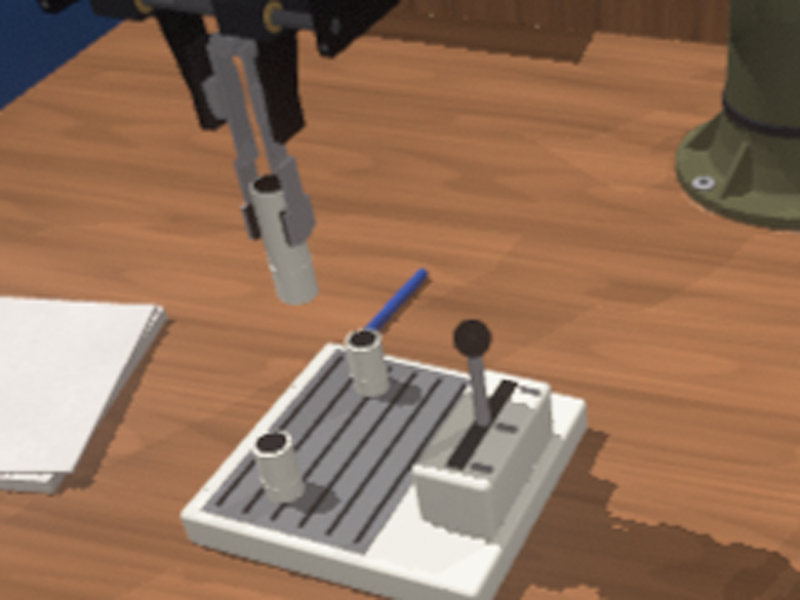

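The tall mouthpiece hangs in the closed tongs. Its top is at scene (144,114), against a predicted (143.6,113.6) for a 125 mm lift. Both short ones are standing and the lever is upright, so I hand it in.

```bash
python3 -c "
from station import arm
print(arm.job_done())"
```

```text
the job is handed in; nothing more can be done
None
```

The job is handed in, with the tall mouthpiece held up in the closed tongs; the hand-in reported no verdict. I straddled the lever knob with the fingers and centred it upright, then lifted the steel tongs out of the holder. After carrying them over the lever I closed them on the tall mouthpiece at 35 N and lifted it.

Last checks:
- **Lever:** it measured about 0.015 rad from upright by triangulation after I released it, and it still looked upright in the last picture.
- **Grip:** the fingers stopped at about 38 mm. The description says about 39 mm when closed on a mouthpiece.
- **Lift:** the tube's top was within 1 pixel of where a 125 mm lift would put it, so its centre is at about 195 mm.
- **Short mouthpieces:** both were standing in the last picture.
- **Time:** about 15.5 s of the 58 s were used when I took the last picture.

None of these checks failed. The two cameras disagreed by 2 to 3 mm on the holder and the mouthpieces, which was within the clearances.

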